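# Open the push-and-turn safety cap of the descaler bottle

### The arm

A 7-joint arm with a two-finger parallel gripper is mounted at the origin on the work surface. World frame = base frame: x ahead of the robot, y to its left, z up, the work surface at z = 0. Lengths are in mm, angles in rad, forces in N, time in s.
With the tool pointing down it reaches from about 400 to 850 mm from the base axis. Payload 4.4 kg.
Tool frame: the origin (TCP) lies where the fingers leave the gripper's body, on its centre line; the fingertips stand 97 mm ahead of it and the grasp point (between the pads) lies 78 mm ahead of it; z points along the fingers, y is the line along which they close (so a half turn about z gives the same grasp; the last joint's range is limited). The gripper opens to 94 mm and grips with 3 to 60 N. Pads are 16 mm wide; open, the fingers measure 119 mm over their backs; the gripper's body (75 mm by 177 mm) begins 78 mm behind the grasp point.
Start: joints at [-1.268, 0.628, 0.038, 1.517, -0.027, 0.996, -0.02], TCP at [234.302, 606.316, 302.678] pointing down, gripper open.
Joint ranges: [-3.06, 3.06], [-0.37, 2.12], [-1.25, 1.32], [0.18, 2.47], [-1.1, 4.24], [0.23, 1.98], [-2.94, 2.94]. Speed limits (rad/s): [2.57, 2.57, 3.14, 3.14, 3.14, 3.14, 3.14].

### API

Orientations are given as a rotation vector (axis times angle).
In Python, from cell import r gives the robot as it stands.
- The arm moves only by the shell command python3 -m creep 'ROWS' [OPENING] [FORCE]. ROWS is JSON, a list of rows, each a list of 2 entries, a list of its own where there are three numbers: the shift along the tool's x, y, z in units of 0.08 m (1.0 is 0.08 m), then the turn, a rotation vector about the tool's x, y, z in units of 180 degrees (1.0 is 180 degrees). A call has exactly 10 rows; each row is the pose to reach, as a shift and turn from the pose commanded when the call began, along the tool's axes at that moment, turning the shorter way round; what a row does not reach only later rows make up. A row lasts 1/10 s, in which the tool goes at most 50 mm and 8.59 degrees, less where a joint would pass 70% of its speed; a pose out of reach is approached as far as the arm can. A call with a number of a shift or a turn outside -1 to 1 is refused whole. A call with a gripper value outside its range is refused whole. OPENING is the closure, from -1 (fully open) to 1 (shut), set as the call begins (- or left out, the last holds). The fingers move at their own pace and stop on an object; FORCE is the grip in N (left out, the last holds). Time passes only in rows, so rows that repeat a pose let the fingers close, or fill a call up. It gives the time, the measured TCP pose, the force, the opening and the grip force at its end, in the units of the state.
- r.sense(): the state, without advancing time (a new reading comes with each control period).
- r.capture(name): name is "side" or "top"; returns a dict with "color" (384x512x3 uint8, blue, green, red), "K" (3x3 intrinsics, pixels), "R" (3x3) and "t" (3): a world point X has camera coordinates R X + t. Camera axes: x right, y down, z forward; pixel columns grow to the right and rows downward; lengths in mm; the calibration is good to about 2 mm. A picture is of the moment at which its call begins. There is no depth.
- r.hand_in(): hands the job in; it is judged then, once.
The state is a dict: "time": time; "qpos": joint angles; "joint_velocities": joint speeds; "joint_torque": joint torques, N m; "position": TCP position; "ee_rot": TCP orientation; "force": force on the tool from outside, world axes, zero at the start; "ft_torque": the same for the moment, N m; "opening": finger opening in mm; "gripper_force": force on a finger pad.
Only numpy, scipy, OpenCV 4.12 (cv2) and the standard library are available. Lean on these libraries where they do the work, as an engineer would, in place of code of your own. Each camera call takes 0.05 s, during which the arm holds its last target. There are 200 camera calls.

### The job

Open the square bottle of oven descaler standing in the steel caddy: press its safety cap straight down against the spring, keep it pressed while twisting it counter-clockwise (seen from above) until it is free, and lift the cap off. Finish while still holding the cap in the gripper, upright and about a hand's breadth straight above the open mouth, touching nothing else. Leave the bottle standing in its caddy and do not knock over or push about the other things on the counter.

Things in the scene. Friction and masses are not known exactly. Their poses are not given: they have to be found in the camera images.
- cap_centre (a point): Centre (half-way up, on the axis) of the square bottle's safety cap: black ribbed plastic, round, 51 mm across, 28 mm high, 40 g, flat top; z is its axis, up. Its skirt ends 7 mm above the bottle's 52 mm shoulder collar. Grip it across its sides from above, fingertips about 5 mm above the skirt's lower edge, to clear the shoulder when it is pressed; any yaw, firmly (about 35 N).
- bottle_mouth (a point): Centre of the mouth (top of the neck) of the square bottle, 161 mm above its underside, on its axis; level with cap_centre, within 1 mm, while the cap is locked. If the cap is let up before it is free it locks again or stays caught under the neck's ledges.
- bottle: White plastic bottle, 80 x 80 mm square and 118 mm high, then a round shoulder tapering from 76 mm to a 52 mm collar at 140 mm, then a 32 mm neck; 0.6 to 1.1 kg; origin at the centre of its underside, z up, x and y across its flats. It is loose, but its foot stands in a fitted well that keeps it from turning more than about 3 degrees.
- caddy: Steel caddy fixed to the counter, 99 x 193 mm, 60 mm high, floor 6 mm thick, z up. Its origin is on the counter under the centre of the square well (83 x 83 mm inside) that holds the bottle; a second bay lies 93 mm along its +y and holds the jar.
- jar: Bystander: round jar with a black lid, 66 mm across, 105 mm high, in the caddy's second bay; origin at the centre of its underside. Not to be opened.
- crock: Bystander: white ceramic crock, 104 mm across, 130 mm high; origin at the centre of its underside.
- mug: Bystander: blue mug, 80 mm across with a handle, 90 mm high; origin at the centre of its underside.
- mill: Bystander: turned wooden pepper mill, 54 mm across, 145 mm high; origin at the centre of its underside.
- bowl: Bystander: white bowl, 140 mm across, 60 mm high; origin at the centre of its underside.
- tin: Bystander: round tin, 72 mm across, 100 mm high; origin at the centre of its underside.
- spoon: Bystander: wooden spoon lying on the counter, under 30 mm high.
- cap: The same cap; origin at the centre of its skirt's lower edge, 14 mm below cap_centre, z up. Sprung and locked: unpressed it turns only a few degrees and cannot be lifted. Pressing it down 5 to 7 mm (7 is the stop) takes 8 to 12 N; kept down, it turns counter-clockwise seen from above and is free after 1.1 rad; stop between 1.2 and 1.9 rad, then lift straight off.
There are look-alikes about, which are no part of the job. Of the things shaped like the cap, the black one is meant.

How it is judged (in metres and radians):
On the way, in this order (a step that is already met when the one before it is completed fails the run):
1. the cap is pressed down at least 3.5 mm (z of cap_centre in the frame of bottle below 0.1575 m), for 0.1 s.
2. the cap is twisted at least 0.8 rad on the neck (angle between the x axis of cap and the x axis of bottle, either way round above 0.8 rad and z of cap_centre in the frame of bottle below 0.175 m and horizontal distance between cap_centre and bottle_mouth below 0.008 m).
At the end, for the whole second after the job is handed in: Gripper holds the cap still, upright within 0.3 rad, its centre 50 to 200 mm above the mouth and within 40 mm sideways, finger force over 1 N, clear of the bottle; the bottle rests in its well, upright within 0.15 rad, raised less than 8 mm (z of cap_centre in the frame of bottle_mouth between 0.05 and 0.2 m and horizontal distance between cap_centre and bottle_mouth below 0.04 m and angle between cap_centre's own z axis and vertical below 0.3 rad and contact force between the fingers and cap above 1 N and contact force between cap and bottle below 0.05 N and linear speed of each of cap, bottle below 0.03 m/s and angle between bottle's own z axis and vertical below 0.15 rad and z of bottle in the frame of caddy between 0 and 0.014 m and horizontal distance between bottle and caddy below 0.008 m); the arm keeps its last pose, push and grip.
It fails at once if the bottle is pulled out of its well or tipped (z of bottle in the frame of caddy above 0.03 m or angle between bottle's own z axis and vertical above 0.25 rad).
It fails at once if a bystander is pushed more than 30 mm or knocked over (distance of any of jar, crock, mug, mill, bowl, spoon, tin from where it was at the start of the episode above 0.03 m or angle between any of jar, crock, mug, mill, bowl, tin's own z axis and vertical above 0.4 rad).
It also fails if it takes over 38 s, if anything falls off the work surface, if the arm or the gripper's body presses on something with over 40 N, if the wrist force passes 120 N, or if a joint passes its speed limit or range.

## Working session

There is one attempt and no reset: what is moved stays moved. The work goes in short steps, Python scripts to look and compute and a shell command to move; the robot and the scene stay as the last step left them, time stands still between calls to the robot, and variables do not carry over. Pictures are saved under pics/ and viewed, at most 10 in all, crops included, and the job is handed in when it is done.

```bash
mkdir -p pics
python3 - <<'E'
from cell import r
import cv2,pickle
d={}
for n in("top","side"):
    c=r.capture(n);d[n]=c;cv2.imwrite(f"pics/{n}0.png",c["color"]);print(n,c["K"].tolist(),c["R"].tolist(),c["t"])
pickle.dump(d,open("c0.pkl","wb"))
print(r.sense())
E
```

```text
top [[376.00219693136006, 0.0, 255.27135156618394], [0.0, 376.00219693136006, 194.94578544328908], [0.0, 0.0, 1.0]] [[0.013317364263855812, -0.9995329304981735, 0.027505793186115204], [-0.9896155582196414, -0.01711261403435358, -0.142717221702705], [0.14312125886356503, -0.025319543650010986, -0.9893812338884662]] [ -62.06603169  584.94717626 1140.19935438]
side [[402.3443677515695, 0.0, 253.3462629879003], [0.0, 402.3443677515695, 188.6783155309652], [0.0, 0.0, 1.0]] [[0.928526340915813, -0.37120672701581564, -0.00666333577849818], [-0.2120019340007121, -0.5153912422124272, -0.8303174377493764], [0.30478519354694555, 0.7723842523439594, -0.5572508883129877]] [-529.29466304  201.17646611 1198.20122349]
{'time': 0.1, 'qpos': array([-1.26778526,  0.62922482,  0.03844817,  1.51825001, -0.02699048,
        0.99632599, -0.01999151]), 'joint_velocities': array([-0.00187765, -0.00110953,  0.00075433, -0.00235659, -0.00120506,
        0.00063827,  0.00043961]), 'joint_torque': array([ 2.76981038e-03, -5.50780284e+01,  1.14736553e+00, -1.87116534e+01,
       -5.21567976e-02,  1.91885373e-02,  8.33653394e-05]), 'position': array([234.14609641, 605.89549536, 301.87045255]), 'ee_rot': array([-5.75979334e-01, -3.08805027e+00,  2.61659551e-03]), 'force': array([ 0.70492138, -0.35885086, -0.73547141]), 'ft_torque': array([-0.04743705,  0.01292035, -0.03393909]), 'gripper_force': 0.0, 'opening': 94.01119212451785}
```

View pics/top0.png

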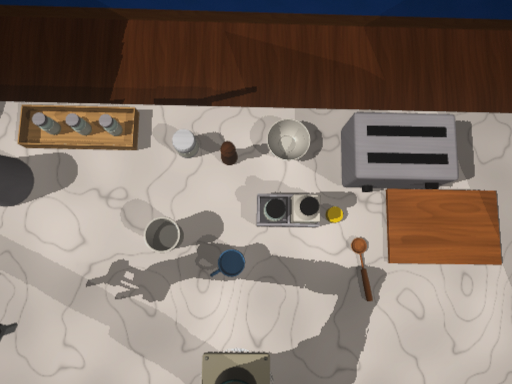

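View pics/side0.png

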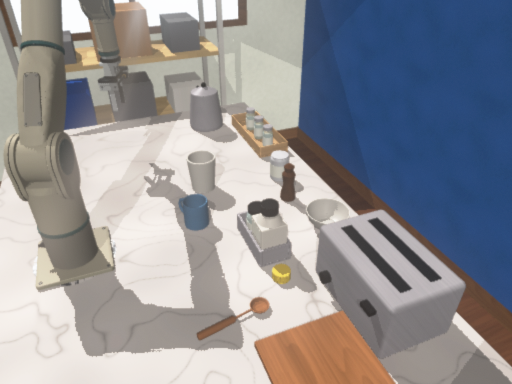

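The top view shows these candidates:
- Black lid at (275,208): on the round jar, in the caddy's second bay.
- Black cap at (309,206): on the white square bottle.
- Yellow cap at (335,214): a look-alike lying on the counter.

The black cap on the square bottle (top 309,206; side 270,208) fits the description. I'll confirm it in one enlarged crop.

Run:
```python
import cv2,pickle,numpy as np
d=pickle.load(open("c0.pkl","rb"))
a=cv2.resize(d["top"]["color"][180:240,245:345],None,fx=6,fy=6,interpolation=cv2.INTER_CUBIC)[:, :600]
b=cv2.resize(d["side"]["color"][190:270,225:305],(360,360),interpolation=cv2.INTER_CUBIC)
a=cv2.resize(a,(440,264)); a=np.vstack([a,np.zeros((96,440,3),np.uint8)])
cv2.imwrite("pics/crop.png",np.hstack([a,b]))
```

```text
(no output)
```

View pics/crop.png

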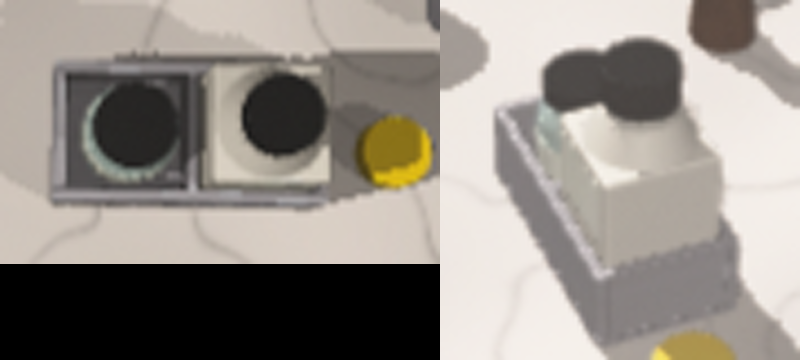

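The crop confirms the target. The black ribbed cap on the white square bottle is at top ≈(309.5,206.1) and side ≈(270.2,207.8). The jar lid is round on a pale jar, and the look-alike is yellow.

```bash
cat > h.py <<'E'
import numpy as np
from scipy.spatial.transform import Rotation as Ro
from scipy.optimize import least_squares
def plane(c,u,v,z):
    R,t=np.array(c["R"]),np.array(c["t"]);d=R.T@np.linalg.inv(c["K"])@[u,v,1];o=-R.T@t
    return o+d*(z-o[2])/d[2]
def proj(c,X):
    p=np.array(c["K"])@(np.array(c["R"])@X+c["t"]);return p[:2]/p[2]
E
python3 - <<'E'
import pickle,cv2
from h import *
d=pickle.load(open("c0.pkl","rb"))
# segment cap blob in top
for n,box in(("top",(190,225,293,325)),("side",(195,222,261,283))):
    y0,y1,x0,x1=box;m=(d[n]["color"][y0:y1,x0:x1].max(2)<75).astype(np.uint8)
    k,l,s,c=cv2.connectedComponentsWithStats(m)
    for i in range(1,k):
        if s[i,4]>20: print(n,s[i]+[x0,y0,0,0,0],c[i]+[x0,y0])
t=plane(d["top"],309.5,206.1,178);s=plane(d["side"],270.2,207.8,167)
print(t,s)
f=lambda X:np.r_[proj(d["top"],X+[0,0,11])-[309.5,206.1],proj(d["side"],X)-[270.2,207.8]]
q=least_squares(f,[600,-100,167]);print(q.x,q.fun)
for u,v in((257,195),(256.5,226),(319,226.5)): print(plane(d["top"],u,v,60))
from cell import r
st=r.sense();print(Ro.from_rotvec(st["ee_rot"]).as_matrix().round(3))
E
```

```text
top [300 197  19  18 278] [309.01438849 205.70143885]
side [261 208  16   8  83] [269.10843373 211.62650602]
[ 537.53159803 -200.9798955   178.        ] [ 540.08799973 -203.46342233  167.        ]
[ 539.20577606 -201.71130863  165.69028521] [ 0.17701703 -0.53958362 -0.55485388  0.10299096]
[583.26607284 -58.0348469   60.        ]
[487.28455944 -57.71777029  60.        ]
[ 488.63443364 -250.14285641   60.        ]
[[-0.933  0.36  -0.001]
 [ 0.36   0.933 -0.002]
 [-0.    -0.002 -1.   ]]
```

```bash
M='python3 -m creep'
python3 -m creep '[[[-0.05,-0.05,0],[0,0,0]],[[-0.15,-0.13,0],[0,0,0]],[[-0.25,-0.22,0],[0,0,0]],[[-0.35,-0.31,0],[0,0,0]],[[-0.45,-0.4,0],[0,0,0]],[[-0.56,-0.5,0],[0,0,0]],[[-0.67,-0.6,0],[0,0,0]],[[-0.78,-0.7,0],[0,0,0]],[[-0.89,-0.8,0],[0,0,0]],[[-1,-0.9,0],[0,0,0]]]' -1 35
python3 -m creep '[[[-0.1,-0.09,0],[0,0,0]],[[-0.2,-0.18,0],[0,0,0]],[[-0.3,-0.27,0],[0,0,0]],[[-0.4,-0.36,0],[0,0,0]],[[-0.5,-0.45,0],[0,0,0]],[[-0.6,-0.54,0],[0,0,0]],[[-0.7,-0.63,0],[0,0,0]],[[-0.8,-0.72,0],[0,0,0]],[[-0.9,-0.81,0],[0,0,0]],[[-1,-0.9,0],[0,0,0]]]'
```

```text
time: 1.1
position: [283.5, 509.4, 302.7]
ee_rot: [0.576, 3.088, 0.0]
force: [0.0, 0.3, 0.2]
opening: 94.0
gripper_force: 0.0
time: 2.1
position: [332.0, 413.5, 302.7]
ee_rot: [-0.576, -3.088, -0.0]
force: [-0.2, -1.0, 0.0]
opening: 94.0
gripper_force: 0.0
```

```bash
python3 -m creep '[[[-0.1,-0.09,0],[0,0,0]],[[-0.2,-0.18,0],[0,0,0]],[[-0.3,-0.27,0],[0,0,0]],[[-0.4,-0.36,0],[0,0,0]],[[-0.5,-0.45,0],[0,0,0]],[[-0.6,-0.54,0],[0,0,0]],[[-0.7,-0.63,0],[0,0,0]],[[-0.8,-0.72,0],[0,0,0]],[[-0.9,-0.81,0],[0,0,0]],[[-1,-0.9,0],[0,0,0]]]'
python3 -m creep '[[[-0.1,-0.1,0],[0,0,0]],[[-0.2,-0.2,0],[0,0,0]],[[-0.3,-0.3,0],[0,0,0]],[[-0.4,-0.4,0],[0,0,0]],[[-0.5,-0.5,0],[0,0,0]],[[-0.6,-0.6,0],[0,0,0]],[[-0.7,-0.7,0],[0,0,0]],[[-0.8,-0.8,0],[0,0,0]],[[-0.9,-0.9,0],[0,0,0]],[[-1,-1,0],[0,0,0]]]'
python3 -m creep '[[[-0.1,-0.1,0],[0,0,0]],[[-0.2,-0.2,0],[0,0,0]],[[-0.3,-0.3,0],[0,0,0]],[[-0.4,-0.4,0],[0,0,0]],[[-0.5,-0.5,0],[0,0,0]],[[-0.6,-0.6,0],[0,0,0]],[[-0.7,-0.7,0],[0,0,0]],[[-0.8,-0.8,0],[0,0,0]],[[-0.9,-0.9,0],[0,0,0]],[[-1,-1,0],[0,0,0]]]'
python3 -c "
from cell import r
print(r.sense()['qpos'].round(2))"
```

```text
time: 3.1
position: [380.7, 317.5, 302.7]
ee_rot: [0.576, 3.088, 0.0]
force: [-0.1, 0.8, 0.7]
opening: 93.7
gripper_force: 0.0
time: 4.1
position: [426.5, 214.0, 302.7]
ee_rot: [0.576, 3.088, 0.0]
force: [0.4, -1.0, 0.5]
opening: 93.8
gripper_force: 0.0
time: 5.1
position: [472.2, 110.5, 302.6]
ee_rot: [-0.576, -3.088, -0.0]
force: [-0.9, 0.1, 0.1]
opening: 94.0
gripper_force: 0.0
[-0.35  0.4   0.08  1.97 -0.04  0.78  0.96]
```

```bash
python3 -m creep '[[[-0.08,-0.1,0],[0,0,0]],[[-0.15,-0.2,0],[0,0,0]],[[-0.23,-0.3,0],[0,0,0]],[[-0.3,-0.4,0],[0,0,0]],[[-0.38,-0.5,0],[0,0,0]],[[-0.45,-0.6,0],[0,0,0]],[[-0.53,-0.7,0],[0,0,0]],[[-0.6,-0.8,0],[0,0,0]],[[-0.68,-0.9,0],[0,0,0]],[[-0.75,-1,0],[0,0,0]]]'
python3 -m creep '[[[-0.08,-0.1,0],[0,0,0.04]],[[-0.15,-0.2,0],[0,0,0.08]],[[-0.23,-0.3,0],[0,0,0.12]],[[-0.3,-0.4,0],[0,0,0.16]],[[-0.38,-0.5,0],[0,0,0.2]],[[-0.45,-0.6,0],[0,0,0.24]],[[-0.53,-0.7,0],[0,0,0.28]],[[-0.6,-0.8,0],[0,0,0.32]],[[-0.68,-0.9,0],[0,0,0.35]],[[-0.75,-1,0],[0,0,0.37]]]'
cat > w.py <<'E'
import sys
from h import *
from cell import r
s=r.sense();M=Ro.from_rotvec(s["ee_rot"]).as_matrix();T=np.array([float(a) for a in sys.argv[1:4]])
print(s["position"],s["qpos"].round(2),"units",(M.T@(T-s["position"])/80).round(3),"x yaw",np.arctan2(M[1,0],M[0,0]).round(3),"f",s["force"].round(1))
E
python3 w.py 538 -202 300
```

```text
time: 6.1
position: [499.3, 14.3, 302.6]
ee_rot: [0.576, 3.088, -0.0]
force: [0.3, -1.0, 1.1]
opening: 93.7
gripper_force: 0.0
time: 7.1
position: [526.3, -81.8, 302.6]
ee_rot: [2.18, 2.262, -0.0]
force: [0.6, 0.7, -0.1]
opening: 93.6
gripper_force: 0.0
[526.28952839 -81.79906886 302.61995561] [-0.18  0.49  0.42  1.85 -0.26  0.85  0.4 ] units [-1.507  0.091  0.033] x yaw 1.607 f [ 0.6  0.7 -0.1]
```

```bash
python3 -m creep '[[[-0.1,0.01,0],[0,0,0.02]],[[-0.2,0.02,0],[0,0,0.04]],[[-0.3,0.03,0],[0,0,0.06]],[[-0.4,0.04,0],[0,0,0.08]],[[-0.5,0.05,0],[0,0,0.1]],[[-0.6,0.06,0],[0,0,0.12]],[[-0.7,0.07,0],[0,0,0.14]],[[-0.8,0.08,0],[0,0,0.16]],[[-0.9,0.09,0],[0,0,0.18]],[[-1,0.09,0],[0,0,0.2]]]'
python3 w.py 538 -202 300
```

```text
time: 8.1
position: [536.5, -161.4, 302.6]
ee_rot: [-2.772, -1.478, 0.0]
force: [-0.3, 0.9, -0.4]
opening: 94.3
gripper_force: 0.0
[ 536.5479083  -161.36214885  302.56449581] [-0.14  0.56  0.59  1.78 -0.38  0.91  0.03] units [-0.412  0.298  0.032] x yaw 0.98 f [-0.3  0.9 -0.4]
```

```bash
python3 -m creep '[[[-0.06,0.04,0],[0,0,0.02]],[[-0.13,0.09,0],[0,0,0.04]],[[-0.2,0.14,0],[0,0,0.06]],[[-0.27,0.19,0],[0,0,0.08]],[[-0.34,0.25,0],[0,0,0.1]],[[-0.38,0.28,0],[0,0,0.1]],[[-0.41,0.3,0],[0,0,0.1]],[[-0.41,0.3,0],[0,0,0.1]],[[-0.41,0.3,0],[0,0,0.1]],[[-0.41,0.3,0],[0,0,0.1]]]'
python3 w.py 538 -202 255
python3 - <<'E'
from cell import r
import cv2,numpy as np
o=[]
for n,(y0,x0) in(("side",(130,210)),("top",(140,240))):
    c=r.capture(n)["color"];o.append(cv2.resize(c[y0:y0+120,x0:x0+120],(400,400),interpolation=cv2.INTER_CUBIC))
cv2.imwrite("pics/a1.png",np.hstack(o))
E
```

```text
time: 9.1
position: [538.3, -201.0, 302.6]
ee_rot: [-2.967, -1.031, -0.0]
force: [-0.1, 0.1, 0.4]
opening: 94.0
gripper_force: 0.0
[ 538.25238588 -200.99144282  302.63615328] [-0.11  0.6   0.67  1.75 -0.45  0.95 -0.16] units [-0.01   0.008  0.595] x yaw 0.669 f [-0.1  0.1  0.4]
```

View pics/a1.png

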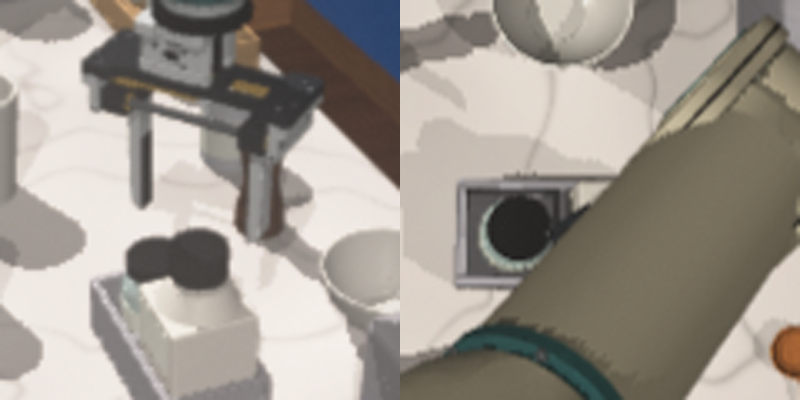

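The side half of the picture shows the tips at crop (142,207) and (262,238). Their midpoint x is about 202, against about 201 for the cap axis, so the gripper is aligned. I'll descend and grip.

```bash
python3 -m creep '[[[-0.01,0.01,0.08],[0,0,0]],[[-0.01,0.01,0.16],[0,0,0]],[[-0.01,0.01,0.24],[0,0,0]],[[-0.01,0.01,0.32],[0,0,0]],[[-0.01,0.01,0.4],[0,0,0]],[[-0.01,0.01,0.47],[0,0,0]],[[-0.01,0.01,0.53],[0,0,0]],[[-0.01,0.01,0.57],[0,0,0]],[[-0.01,0.01,0.59],[0,0,0]],[[-0.01,0.01,0.59],[0,0,0]]]' -1 35
python3 -m creep '[[[0,0,0],[0,0,0]],[[0,0,0],[0,0,0]],[[0,0,0],[0,0,0]],[[0,0,0],[0,0,0]],[[0,0,0],[0,0,0]],[[0,0,0],[0,0,0]],[[0,0,0],[0,0,0]],[[0,0,0],[0,0,0]],[[0,0,0],[0,0,0]],[[0,0,0],[0,0,0]]]' 1 35
python3 w.py 538 -202 249
python3 - <<'E'
from cell import r
import cv2,numpy as np
c=r.capture("side")["color"];cv2.imwrite("pics/a2.png",cv2.resize(c[140:240,220:320],(600,600),interpolation=cv2.INTER_CUBIC))
E
```

```text
time: 10.2
position: [538.0, -202.5, 255.3]
ee_rot: [-2.968, -1.03, 0.0]
force: [-0.2, 0.5, 0.2]
opening: 93.9
gripper_force: 0.0
time: 11.2
position: [537.9, -202.2, 255.4]
ee_rot: [-2.967, -1.03, 0.0]
force: [-0.7, 1.5, 1.7]
opening: 50.8
gripper_force: 35.0
[ 537.85860167 -202.1856676   255.41053678] [-0.08  0.66  0.63  1.79 -0.5   0.86 -0.12] units [ 0.003 -0.001  0.08 ] x yaw 0.668 f [-0.7  1.5  1.7]
```

View pics/a2.png

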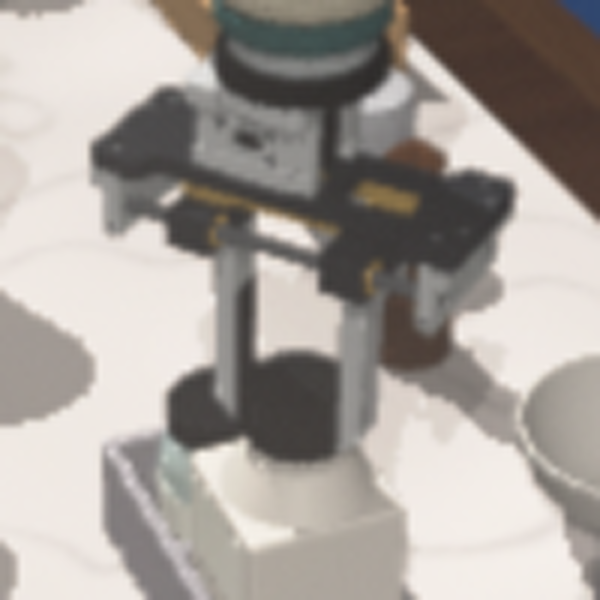

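The cap is gripped: both fingers are on it at crop (230,400) and (355,430), and the opening is 50.8 mm. Next I press down about 6 mm.

```bash
python3 -m creep '[[[0,0,0.02],[0,0,0]],[[0,0,0.04],[0,0,0]],[[0,0,0.055],[0,0,0]],[[0,0,0.07],[0,0,0]],[[0,0,0.08],[0,0,0]],[[0,0,0.08],[0,0,0]],[[0,0,0.08],[0,0,0]],[[0,0,0.08],[0,0,0]],[[0,0,0.08],[0,0,0]],[[0,0,0.08],[0,0,0]]]' 1 35
python3 w.py 538 -202 249
```

```text
time: 12.25
position: [538.2, -202.6, 249.9]
ee_rot: [-2.968, -1.03, -0.001]
force: [-3.6, 2.8, 8.8]
opening: 50.4
gripper_force: 35.0
[ 538.15865976 -202.55112325  249.86046627] [-0.08  0.66  0.63  1.8  -0.5   0.84 -0.11] units [ 0.003 -0.007  0.011] x yaw 0.668 f [-3.6  2.8  8.8]
```

```bash
python3 -m creep '[[[0,0,0.005],[0,0,0]],[[0,0,0.01],[0,0,-0.02]],[[0,0,0.01],[0,0,-0.05]],[[0,0,0.01],[0,0,-0.08]],[[0,0,0.01],[0,0,-0.11]],[[0,0,0.01],[0,0,-0.14]],[[0,0,0.01],[0,0,-0.17]],[[0,0,0.01],[0,0,-0.2]],[[0,0,0.01],[0,0,-0.23]],[[0,0,0.01],[0,0,-0.25]]]' 1 35
python3 w.py 538 -202 249
python3 -c "
from cell import r
print(r.sense()['ft_torque'])"
```

```text
time: 13.25
position: [540.2, -203.8, 250.0]
ee_rot: [2.341, 2.086, 0.004]
force: [0.5, 0.2, 8.6]
opening: 50.5
gripper_force: 35.0
[ 540.15615334 -203.82840167  249.99951429] [ 0.06  0.62  0.4   1.79 -0.32  0.79  0.5 ] units [ 0.02  -0.029  0.012] x yaw 1.456 f [0.5 0.2 8.6]
[ 0.03574507 -0.02006983  0.00065946]
```

```bash
python3 -m creep '[[[0,0,0.01],[0,0,-0.02]],[[0,0,0.01],[0,0,-0.05]],[[0,0,0.01],[0,0,-0.08]],[[0,0,0.01],[0,0,-0.11]],[[0,0,0.01],[0,0,-0.14]],[[0,0,0.01],[0,0,-0.17]],[[0,0,0.01],[0,0,-0.2]],[[0,0,0.01],[0,0,-0.22]],[[0,0,0.01],[0,0,-0.24]],[[0,0,0.01],[0,0,-0.24]]]' 1 35
python3 w.py 538 -202 249
python3 - <<'E'
from cell import r
import cv2
c=r.capture("side")["color"];cv2.imwrite("pics/a3.png",cv2.resize(c[140:240,220:320],(600,600),interpolation=cv2.INTER_CUBIC))
E
```

```text
time: 14.25
position: [540.5, -203.5, 249.3]
ee_rot: [1.41, 2.799, 0.002]
force: [1.4, 0.7, 10.5]
opening: 50.7
gripper_force: 35.0
[ 540.50205488 -203.51060104  249.34965318] [ 0.2   0.59  0.18  1.79 -0.14  0.76  1.09] units [ 0.034 -0.014  0.004] x yaw 2.208 f [ 1.4  0.7 10.5]
```

View pics/a3.png

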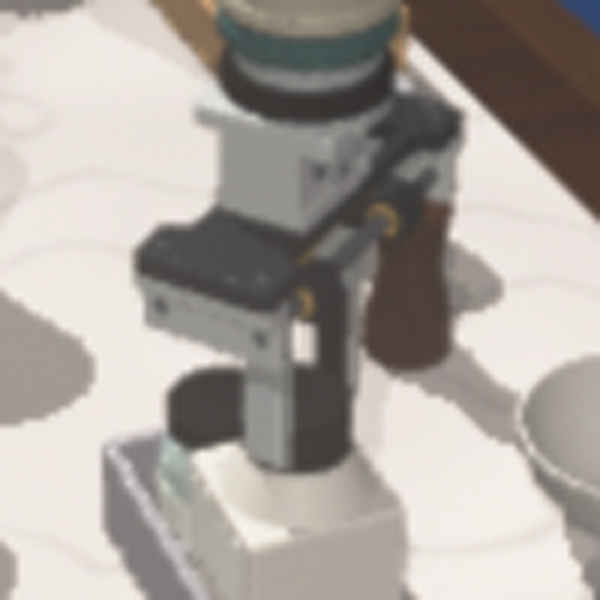

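The tool has turned 1.54 rad with the cap held pressed (6 mm down, 10.5 N). The picture shows the gripper turned and the bottle unmoved. I'll lift a little and check the force.

```bash
python3 -m creep '[[[0,0,-0.02],[0,0,0]],[[0,0,-0.04],[0,0,0]],[[0,0,-0.06],[0,0,0]],[[0,0,-0.08],[0,0,0]],[[0,0,-0.1],[0,0,0]],[[0,0,-0.12],[0,0,0]],[[0,0,-0.14],[0,0,0]],[[0,0,-0.15],[0,0,0]],[[0,0,-0.15],[0,0,0]],[[0,0,-0.15],[0,0,0]]]' 1 35
python3 w.py 538 -202 360
```

```text
time: 15.3
position: [537.9, -202.5, 259.2]
ee_rot: [-1.415, -2.804, 0.0]
force: [2.8, -0.4, -0.4]
opening: 50.7
gripper_force: 35.0
[ 537.88497693 -202.51022489  259.15535731] [ 0.19  0.58  0.18  1.78 -0.14  0.79  1.08] units [ 0.005  0.004 -1.261] x yaw 2.207 f [ 2.8 -0.4 -0.4]
```

The cap is free, with no pull at 4 mm above the locked height. Lifting on to about 100 mm.

```bash
python3 -m creep '[[[0,0,-0.05],[0,0,0]],[[0,0,-0.12],[0,0,0]],[[0,0,-0.2],[0,0,0]],[[0,0,-0.3],[0,0,0]],[[0,0,-0.42],[0,0,0]],[[0,0,-0.54],[0,0,0]],[[0,0,-0.66],[0,0,0]],[[0,0,-0.78],[0,0,0]],[[0,0,-0.9],[0,0,0]],[[0,0,-1],[0,0,0]]]' 1 35
python3 -m creep '[[[0,0,-0.06],[0,0,0]],[[0,0,-0.12],[0,0,0]],[[0,0,-0.17],[0,0,0]],[[0,0,-0.2],[0,0,0]],[[0,0,-0.2],[0,0,0]],[[0,0,-0.2],[0,0,0]],[[0,0,-0.2],[0,0,0]],[[0,0,-0.2],[0,0,0]],[[0,0,-0.2],[0,0,0]],[[0,0,-0.2],[0,0,0]]]' 1 35
python3 w.py 538 -202 360
python3 - <<'E'
from cell import r
import cv2
c=r.capture("side")["color"];cv2.imwrite("pics/a4.png",cv2.resize(c[110:260,190:340],(600,600),interpolation=cv2.INTER_CUBIC))
E
```

```text
time: 16.3
position: [538.2, -202.5, 340.4]
ee_rot: [1.415, 2.805, 0.0]
force: [-0.1, -0.1, -0.2]
opening: 50.6
gripper_force: 35.0
time: 17.3
position: [538.0, -202.5, 355.4]
ee_rot: [-1.415, -2.805, 0.0]
force: [0.3, -0.2, -1.3]
opening: 50.4
gripper_force: 35.0
[ 538.04946255 -202.49172825  355.39522903] [ 0.17  0.47  0.21  1.67 -0.11  1.01  1.06] units [ 0.005  0.003 -0.058] x yaw 2.207 f [ 0.3 -0.2 -1.3]
```

View pics/a4.png

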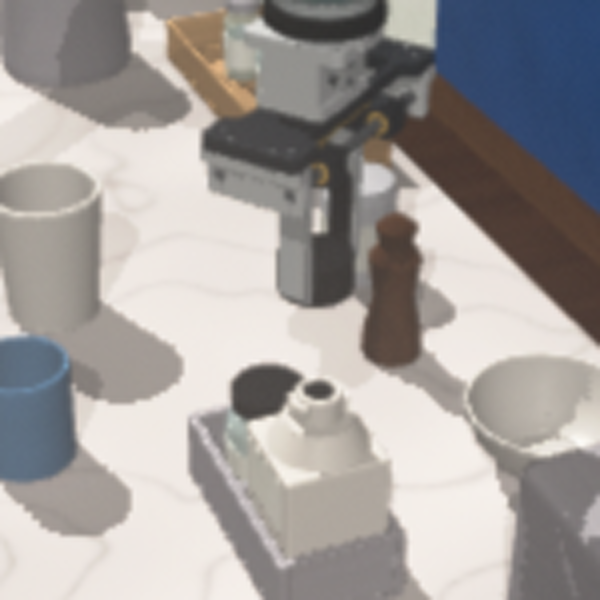

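The cap is in the gripper at crop (318,280), straight above the open neck at (320,392). The bottle is standing in its caddy and the other things look untouched.

```bash
python3 -c "
from cell import r
print(r.hand_in())"
```

```text
the job is handed in; nothing more can be done
None
```

The safety cap is off: the gripper holds it upright about 100 mm straight above the open mouth, the bottle still stands in its caddy, the last picture shows nothing else disturbed, and I handed the job in at about 17 s (no verdict was returned).

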